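# Clear and touch-open the seed cupboard

## Task

The rectangular metal tin stands in front of one of the two handleless doors of the low seed cupboard. With the fingertips, slide the tin along the bench, without lifting or tipping it, straight out past the nearer end of the cupboard until it is wholly beyond that end; then press that same door (the one the tin stood before) in near its free edge and let go, so that its push-to-open catch springs it ajar. Leave it ajar and the other door shut, and leave the jar and everything else where they stand.

Things in the scene. Friction and masses are not known exactly. Their poses are not given: they have to be found in the camera images.
- cupboard: low grey laminate cupboard, fixed, 360 mm wide (own y), 220 mm deep, 130 mm high. Origin under the carcass at bench height, z up; own -x points out of the doors, towards the robot. The outer face of the shut doors is the plane x = -0.120 m, the ends y = +-0.180, the back x = +0.100. Two plain doors fill the whole front: left y > 0, right y < 0
- front_mid (a point): point of the cupboard at bench level, midway along the front, on the plane of the outer face of the shut doors; its axes are the cupboard's. The doors' free edges meet here (4 mm gap); each door is 14 mm thick and hinged on an upright axis at its outer end, 14 mm behind the face and 178 mm to the side of this point
- door_left (a joint): angle of the left door (+y half), rad: 0 shut, -0.036 pressed in to the stop, 0.42 sprung ajar. Its catch lets go when the door is pressed in about 3 mm near the free edge (some 3 N; firm stop at about 5 mm). When the fingers leave, a weak spring (under 2 N at the fingers) swings it ajar in 1 to 2 s, free edge then about 70 mm out. The catch then does not hold again
- door_right (a joint): angle of the right door (-y half), rad: same values, catch and spring as the left
- door_left_press (a point): good point to press on the outer face of the left door: 100 mm above the bench, 30 mm under its top edge, 41 mm from its free edge, 135 mm from its hinge; moves with the door. Axes as the cupboard's when shut
- door_right_press (a point): the same point on the right door
- tin: closed rectangular tin of bare metal, 62 mm (own x) by 82 mm (own y) by 65 mm high, about 0.25 kg, loose. Origin at the centre of its underside, z up. It starts 75 to 90 mm (to its centre) before the shut front, about mid-door of one door, long side roughly along the front. Slid wholly past the end of the cupboard its centre is more than 220 mm from the cupboard's middle along the cupboard's y
- jar: closed round seed jar with a metal cap, 60 mm across, 85 mm high, loose, standing before the other door as the tin does before its own; origin at the centre of its underside. To be left alone
- sieve: round dark steel sieve pan, 110 mm across, 35 mm high, standing on top of the cupboard towards the back; origin at the centre of its underside. To be left alone
- brush: bench brush lying at the left of the bench; origin under its middle. To be left alone
- dish: white bowl, 90 mm across, 30 mm high, at the right of the bench; origin at the centre of its underside. To be left alone
There are look-alikes about, which are no part of the job. What is shaped like the tin but brown or yellow is not meant.

How it is judged:
By the outcome, as a careful person would: the job done as asked, in the order asked, and still so for the second after the job is handed in, with the robot touching nothing.
It also fails if it takes over 51 s, if anything falls off the work surface, if the arm or the gripper's body presses on something with over 40 N, if the wrist force passes 120 N, or if a joint passes its speed limit or range.

## Robot

A 6-joint arm with a two-finger parallel gripper is mounted at the origin on the work surface. World frame = base frame: x ahead of the robot, y to its left, z up, the work surface at z = 0. Lengths are in mm, angles in rad, forces in N, time in s.
With the tool pointing down it reaches from about 275 to 1000 mm from the base axis. Payload 8.4 kg.
Tool frame: the origin (TCP) lies midway between the tips of the shut fingers; the grasp point (between the pads) lies 19 mm behind it; z points along the fingers, y is the direction in which the jaws open and shut (so a half turn about z gives the same grasp; the last joint's range is limited). The gripper opens to 85 mm and grips with 20 to 120 N. Pads are 22 mm wide; open, the fingers measure 114 mm over their backs; the gripper's body (76 mm by 85 mm) begins 54 mm behind the grasp point. The pads swing forward as they close: fully open they stand 13 mm farther back than shut.
Start: joints at [1.242, 0.353, 1.633, -0, 1.155, -0.002], TCP at [200.632, 591.924, 231.281] pointing down, gripper open.
Joint ranges: [-2.63, 2.63], [-0.92, 2.1], [0.06, 2.66], [-1.3, 4.44], [0, 2.69], [-3.02, 3.02]. Speed limits (rad/s): [2.22, 2.22, 2.79, 3.14, 3.14, 3.14].

## Interface

Orientations are given as [roll, pitch, yaw] about the fixed x, y, z axes, in that order (R = Rz(yaw) Ry(pitch) Rx(roll)).
In Python, from rig import * gives the robot as it stands.
- The arm moves only by the tool play_rows, never from a script. Its argument "moves" is a list of rows, each a list of 3 entries, a list of its own where there are three numbers: the shift along the tool's x, y, z in m, then the turn, a rotation vector about the tool's x, y, z in rad, then the opening in per cent of the stroke, from 0 (shut) to 100 (fully open). In form: [[[x, y, z], [rx, ry, rz], fingers], ...]. A call has 1 to 20 rows; each row shifts and turns the commanded pose from where the row before left it, along the tool's axes as they then stand; what a row does not reach is not made up. A row lasts 1/10 s, in which the tool goes at most 50 mm and 8.59 degrees, less where a joint would pass 70% of its speed; a pose out of reach is approached as far as the arm can. A call is refused whole if a number of a shift passes 0.05 or a number of a turn 0.15, either way. A call with a gripper value outside its range is refused whole. The fingers move at their own pace and stop on an object; "squeeze" is the grip in N (left out, the last holds). Time passes only in rows, so rows that do not move let the fingers close. It gives the time, the measured TCP pose, the force and the opening at its end, in the units of the state.
- sense(): the state, without advancing time (a new reading comes with each control period).
- grab_frame(name): name is "side" or "top" or "wrist"; returns a dict with "pixels" (400x640x3 uint8, red, green, blue), "intrinsics" (3x3 intrinsics, pixels), "distortion" ([k1, k2, p1, p2, k3] as OpenCV has them; the pictures are not rectified), "R" (3x3) and "t" (3): a world point X has camera coordinates R X + t. Camera axes: x right, y down, z forward; pixel columns grow to the right and rows downward; lengths in mm; the calibration is good to about 2 mm. A picture is of the moment at which its call begins. There is no depth.
- sign_off(): hands the job in, once; it reports no verdict.
The state is a dict: "clock": time; "qpos": joint angles; "qvel": joint speeds; "joint_efforts": joint torques, N m; "eef_pos": TCP position; "tcp_rot": TCP orientation; "contact_force": force on the tool from outside, world axes, zero at the start; "wrist_torque": the same for the moment, N m; "opening": opening from 0.0 (shut) to 1.0 (fully open).
Only numpy, scipy, OpenCV 4.12 (cv2) and the standard library are available. Lean on these libraries where they do the work, as an engineer would, in place of code of your own. Each camera call takes 0.05 s, during which the arm holds its last target. There are 200 camera calls.

## Working session

There is one attempt and no reset: what is moved stays moved. The work goes in short steps, Python scripts to look and compute and a tool call to move; the robot and the scene stay as the last step left them, time stands still between calls to the robot, and variables do not carry over. Pictures are saved under pics/ and viewed, about 8 in all and at most 12, crops included, and the job is handed in when it is done.

Besides the shell and the picture viewer there is one more tool, called as a command line: name --argument value ..., lists and objects as JSON in quotes. play_rows: Moves the arm, as the interface text tells. Its arguments: {"type":"object","properties":{"moves":{"type":"array"},"squeeze":{"type":"number"}},"required":["moves"]}

```bash
ls; mkdir -p pics; python3 - <<'E'
from rig import *
import cv2
for n in ("top","side"):
    f=grab_frame(n); cv2.imwrite(f"pics/{n}0.png",f["pixels"][:,:,::-1])
    print(n,f["intrinsics"],f["distortion"],f["R"],f["t"])
s=sense();print(s)
E
```

```text
pics
top [[365.63646745   0.         317.89077902]
 [  0.         365.63646745 194.99234682]
 [  0.           0.           1.        ]] [-0.02485321  0.          0.          0.          0.        ] [[-0.0234393  -0.99971575 -0.00436148]
 [-0.99699344  0.02369732 -0.07377335]
 [ 0.07385574  0.00261917 -0.9972655 ]] [  23.5262229   580.99066391 1344.57839797]
side [[420.83016086   0.         320.56349569]
 [  0.         420.83016086 198.4878952 ]
 [  0.           0.           1.        ]] [0.0143366 0.        0.        0.        0.       ] [[ 0.98976965 -0.14125358 -0.02008637]
 [-0.10719913 -0.64335718 -0.75802367]
 [ 0.09415085  0.75242207 -0.65191767]] [-580.93268831  143.34396892 1420.52626823]
{'clock': 0.1, 'qpos': array([ 1.24158759e+00,  3.53593597e-01,  1.63406796e+00, -6.50242610e-06,
        1.15519867e+00, -2.38399029e-03]), 'qvel': array([-1.92176778e-04, -1.96647294e-03,  2.37977253e-06, -5.03605123e-04,
       -3.73839209e-04, -7.41720221e-05]), 'joint_efforts': array([-6.62565599e-04, -6.06354046e+01, -3.42818499e+01, -5.88821808e-05,
        3.93592607e-03, -4.16819671e-05]), 'eef_pos': array([200.50095015, 591.50954362, 230.62406227]), 'tcp_rot': array([-3.14032508e+00,  2.92369366e-06,  2.81477054e+00]), 'contact_force': array([0.59103294, 0.38718546, 0.23521341]), 'wrist_torque': array([ 0.05832949,  0.02012956, -0.03063605]), 'opening': 0.9984471980839421}
```

View pics/top0.png

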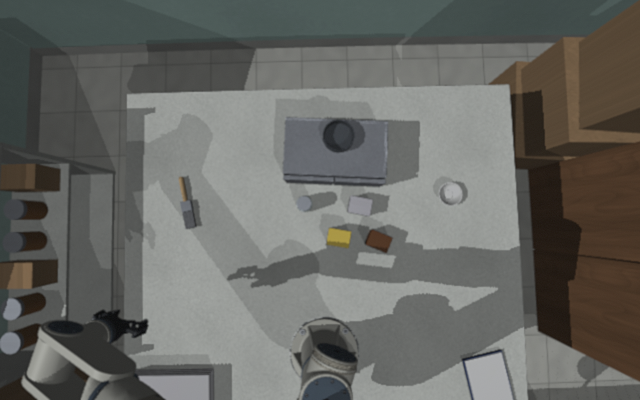

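View pics/side0.png

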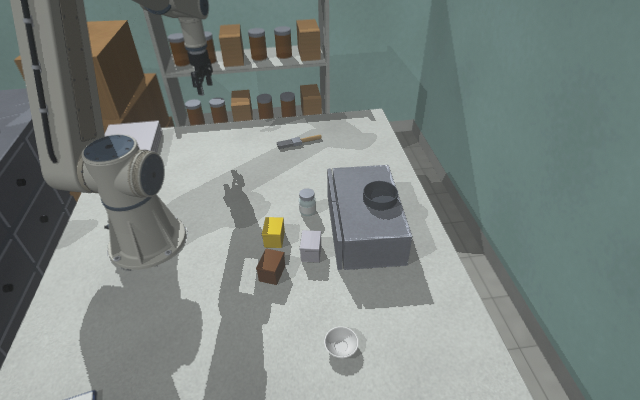

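Tin candidates in the top picture are the bare-metal box at (360,205), the yellow box (339,237), the brown box (379,240) and the jar at (305,203). By the description the tin is the grey box at (360,205), in front of the right door. In the side picture it is at (311,246). I'll check this in one close crop.

```bash
python3 - <<'E'
import cv2
a=cv2.imread("pics/top0.png")[110:260,270:400]; b=cv2.imread("pics/side0.png")[150:290,240:420]
cv2.imwrite("pics/c_top.png",cv2.resize(a,None,fx=4,fy=4,interpolation=cv2.INTER_CUBIC)); 
cv2.imwrite("pics/c_side.png",cv2.resize(b,None,fx=4,fy=4,interpolation=cv2.INTER_CUBIC))
E
```

```text
(no output)
```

View pics/c_top.png

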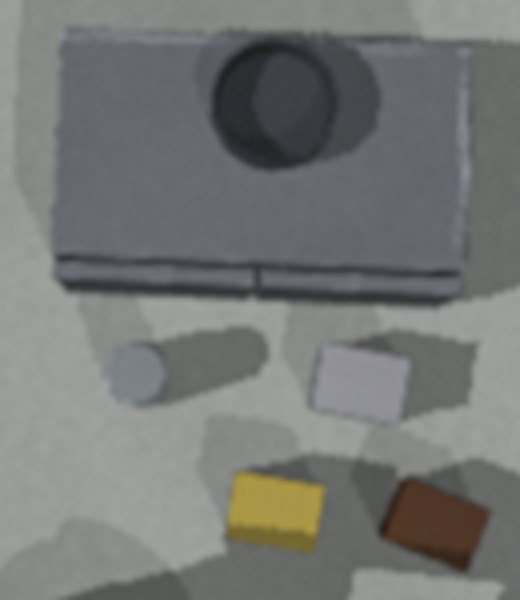

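View pics/c_side.png

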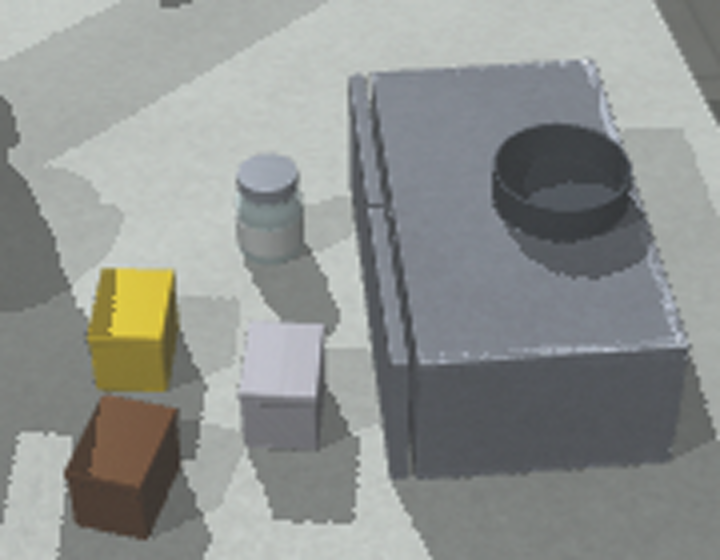

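The crop confirms it: the grey-metal box in front of the right door is the tin, with the jar in front of the left door. I'll fit poses from the corners in both views.

```bash
cat > geo.py <<'E'
import numpy as np, cv2
from scipy.optimize import least_squares
def proj(f,X):
    p,_=cv2.projectPoints(np.asarray(X,float),cv2.Rodrigues(np.array(f["R"]))[0],np.array(f["t"],float),np.array(f["intrinsics"]),np.array(f["distortion"]))
    return p[:,0]
def world(p,L):
    x,y,a=p; L=np.asarray(L,float); c,s=np.cos(a),np.sin(a)
    return np.c_[x+c*L[:,0]-s*L[:,1], y+s*L[:,0]+c*L[:,1], L[:,2]]
def fit(obs,p0):  # obs: list of (frame, local pts, pixels)
    g=lambda p: np.concatenate([(proj(f,world(p,L))-np.array(u)).ravel() for f,L,u in obs])
    r=least_squares(g,p0,x_scale=[10,10,.1],loss="soft_l1"); return r.x, g(r.x).reshape(-1,2)
E
python3 - <<'E'
from rig import *; from geo import *
T=grab_frame("top");S=grab_frame("side")
ct=lambda P:(np.array(P)+.5)/4-.5+[270,110]; cs=lambda P:(np.array(P)+.5)/4-.5+[240,150]
# order: back-left, back-right, front-right, front-left
C=[[100,180,130],[100,-180,130],[-120,-180,130],[-120,180,130]]
p,r=fit([(T,C,ct([(66,30),(470,46),(460,290),(60,278)])),(S,C,cs([(592,62),(687,347),(392,362),(350,76)]))],[800,0,0])
print("cup",p.round(3));print(r.round(1).tolist())
B=[[31,41,65],[31,-41,65],[-31,-41,65],[-31,41,65]]
q,r=fit([(T,B,ct([(322,343),(410,352),(402,423),(312,408)])),(S,B,cs([(323,323),(320,397),(240,394),(249,322)]))],[650,-100,0])
print("tin",q.round(3));print(r.round(1).tolist())
j,_=fit([(T,[[0,0,85]],ct([(137,373)])),(S,[[0,0,85]],cs([(268,174)]))],[650,100,0])
print("jar",j.round(3))
for n,cr,cc in(("yellow",[(239,472),(325,487),(314,543),(230,528)],0),("brown",[(410,478),(490,515),(465,560),(385,525)],0)):
    k,_=fit([(T,B,ct(cr))],[570,0,0]);print(n,k.round(3))
R=lambda v:np.array([[np.cos(p[2]),np.sin(p[2])],[-np.sin(p[2]),np.cos(p[2])]])@(np.array(v[:2])-p[:2])
print("tin in cup",R(q),"jar in cup",R(j))
E
```

```text
cup [ 7.38614e+02 -5.45400e+01 -6.60000e-02]
[[-1.2, -0.3], [0.7, -0.1], [1.4, 1.5], [-2.9, 0.1], [0.4, -0.9], [0.9, 0.1], [-0.1, 1.5], [-0.4, -0.6]]
tin [ 5.36804e+02 -1.41410e+02 -1.75000e-01]
[[-0.1, -0.1], [0.3, 1.0], [-0.1, 0.3], [-0.1, 0.6], [0.6, -0.5], [0.5, 0.0], [0.3, 0.5], [-0.1, -0.4]]
jar [549.028  60.198   0.   ]
yellow [ 4.27219e+02 -6.18580e+01 -2.13000e-01]
brown [ 412.828 -205.604   -0.482]
tin in cup [-195.63168555 -100.00987338] jar in cup [-196.75051436  101.96524593]
```

play_rows --moves '[[[0, 0, 0], [0, 0, 0.131], 35], [[0, 0, 0], [0, 0, 0.131], 35], [[0, 0, 0], [0, 0, 0.131], 35], [[0, 0, 0], [0, 0, 0.131], 35], [[0, 0, 0], [0, 0, 0.131], 35], [[0, 0, 0], [0, 0, 0.131], 35], [[0, 0, 0], [0, 0, 0.131], 35], [[0, 0, 0], [0, 0, 0.131], 35], [[0, 0, 0], [0, 0, 0.131], 35], [[0, 0, 0], [0, 0, 0.131], 35]]'

```text
clock: 1.2
eef_pos: [200.6, 591.8, 231.1]
tcp_rot: [-3.142, 0.0, 1.499]
contact_force: [-0.6, 0.6, 0.1]
opening: 0.353
```

play_rows --moves '[[[-0.0395, 0.024, 0], [0, 0, 0], 35], [[-0.0395, 0.024, 0], [0, 0, 0], 35], [[-0.0395, 0.024, 0], [0, 0, 0], 35], [[-0.0395, 0.024, 0], [0, 0, 0], 35], [[-0.0395, 0.024, 0], [0, 0, 0], 35], [[-0.0395, 0.024, 0], [0, 0, 0], 35], [[-0.0395, 0.024, 0], [0, 0, 0], 35], [[-0.0395, 0.024, 0], [0, 0, 0], 35], [[-0.0395, 0.024, 0], [0, 0, 0], 35], [[-0.0395, 0.024, 0], [0, 0, 0], 35], [[-0.0395, 0.024, 0], [0, 0, 0], 35], [[-0.0395, 0.024, 0], [0, 0, 0], 35], [[-0.0395, 0.024, 0], [0, 0, 0], 35], [[-0.0395, 0.024, 0], [0, 0, 0], 35], [[-0.0395, 0.024, 0], [0, 0, 0], 35], [[-0.0395, 0.024, 0], [0, 0, 0], 35], [[0, 0, 0], [0, 0, 0], 35], [[0, 0, 0], [0, 0, 0], 35]]'

```text
clock: 3.0
eef_pos: [542.0, -64.8, 230.8]
tcp_rot: [-3.141, -0.0, 1.503]
contact_force: [-0.5, 0.6, -1.1]
opening: 0.352
```

```bash
cat >> geo.py <<'E'
CUP=np.array([738.6,-54.5,-.066])
def loc(v):
    d=np.array(v[:2])-CUP[:2];c,s=np.cos(CUP[2]),np.sin(CUP[2]);return np.array([c*d[0]+s*d[1],-s*d[0]+c*d[1]])
E
python3 - <<'E'
from rig import *; from geo import *
s=sense();print(s["clock"],s["eef_pos"],s["tcp_rot"],loc(s["eef_pos"]),s["opening"],s["contact_force"])
f=grab_frame("wrist");im=f["pixels"][:,:,::-1].copy()
def dr(L,p,c):
    for u in proj(f,world(p,L)): 
        if abs(u).max()<2000: cv2.circle(im,tuple(int(round(x)) for x in u),3,c,-1)
dr([[-120,y,130] for y in(-180,-90,0,90,180)]+[[-120,y,0] for y in(-180,-90,0,90,180)],CUP,(0,0,255))
dr([[a,b,65] for a in(-31,31) for b in(-41,41)],[536.8,-141.4,-.175],(0,255,0))
cv2.imwrite("pics/w1.png",im)
E
```

```text
3.0 [541.95418587 -64.80892013 230.82978215] [-3.14058218e+00 -3.26059678e-04  1.50250683e+00] [-195.53778012  -23.25567876] 0.3515350450963761 [-0.54996952  0.55456295 -1.09398683]
```

View pics/w1.png

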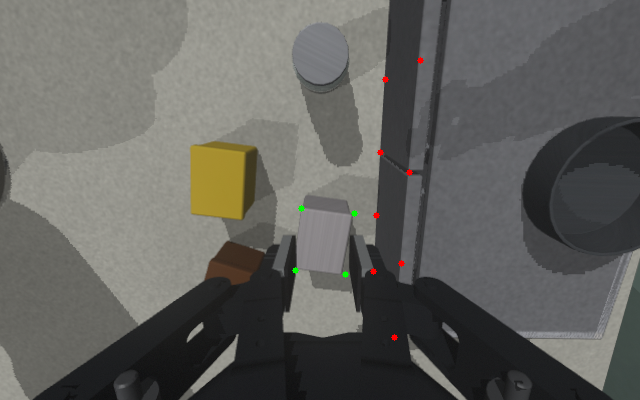

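The overlay agrees: green points sit on the tin's lid corners around (302,209)-(347,273), and red points lie along the door's bottom edge, with the seam at (380,152). Next I lower the fingers between the tin and the jar.

play_rows --moves '[[[0, 0, 0.04], [0, 0, 0], 35], [[0, 0, 0.04], [0, 0, 0], 35], [[0, 0, 0.04], [0, 0, 0], 35], [[0, 0, 0.04], [0, 0, 0], 35], [[0, 0, 0.03], [0, 0, 0], 35], [[0, 0, 0.018], [0, 0, 0], 35], [[0, 0, 0], [0, 0, 0], 35], [[0, 0, 0], [0, 0, 0], 35]]'

```text
clock: 3.85
eef_pos: [541.9, -63.0, 23.7]
tcp_rot: [-3.141, -0.0, 1.506]
contact_force: [0.7, 0.0, 1.1]
opening: 0.351
```

play_rows --moves '[[[-0.008, 0, 0], [0, 0, 0], 35], [[-0.008, 0, 0], [0, 0, 0], 35], [[-0.006, 0, 0], [0, 0, 0], 35], [[-0.006, 0, 0], [0, 0, 0], 35], [[-0.006, 0, 0], [0, 0, 0], 35], [[-0.006, 0, 0], [0, 0, 0], 35], [[-0.006, 0, 0], [0, 0, 0], 35], [[-0.006, 0, 0], [0, 0, 0], 35], [[-0.006, 0, 0], [0, 0, 0], 35], [[-0.006, 0, 0], [0, 0, 0], 35], [[-0.006, 0, 0], [0, 0, 0], 35], [[-0.006, 0, 0], [0, 0, 0], 35]]'

```text
clock: 5.05
eef_pos: [537.1, -140.3, 23.3]
tcp_rot: [3.142, 0.0, 1.505]
contact_force: [0.0, 2.7, 1.7]
opening: 0.351
```

```bash
python3 - <<'E'
from rig import *; from geo import *
s=sense();print(s["clock"],s["eef_pos"],loc(s["eef_pos"]),s["contact_force"])
f=grab_frame("side");cv2.imwrite("pics/s2.png",cv2.resize(f["pixels"][130:290,220:420,::-1],None,fx=3.5,fy=3.5,interpolation=cv2.INTER_CUBIC))
E
```

```text
5.05 [ 537.08720451 -140.32923378   23.28480908] [-195.41344218  -98.93255647] [0.007919   2.69018559 1.67649977]
```

View pics/s2.png

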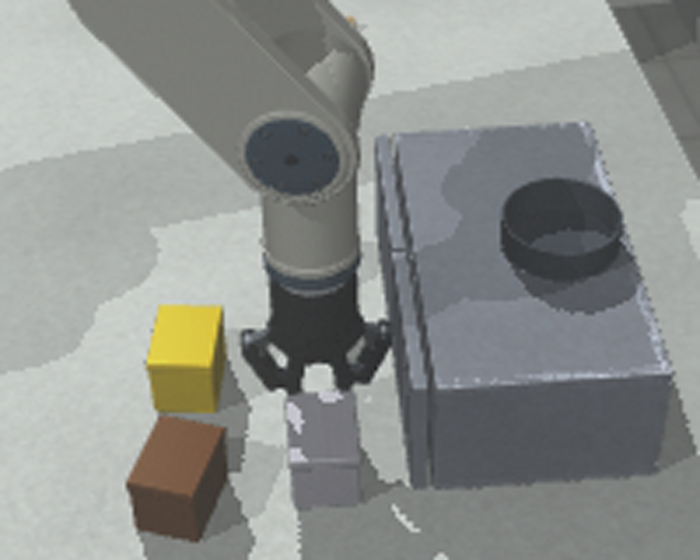

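The tin is moving squarely ahead of both fingers, clear of the door, and the brown and yellow boxes haven't been disturbed. I'll keep pushing.

play_rows --moves '[[[-0.006, 0, 0], [0, 0, 0], 35], [[-0.006, 0, 0], [0, 0, 0], 35], [[-0.006, 0, 0], [0, 0, 0], 35], [[-0.006, 0, 0], [0, 0, 0], 35], [[-0.006, 0, 0], [0, 0, 0], 35], [[-0.006, 0, 0], [0, 0, 0], 35], [[-0.006, 0, 0], [0, 0, 0], 35], [[-0.006, 0, 0], [0, 0, 0], 35], [[-0.006, 0, 0], [0, 0, 0], 35], [[-0.006, 0, 0], [0, 0, 0], 35], [[-0.006, 0, 0], [0, 0, 0], 35], [[-0.006, 0, 0], [0, 0, 0], 35], [[-0.006, 0, 0], [0, 0, 0], 35], [[-0.006, 0, 0], [0, 0, 0], 35], [[-0.006, 0, 0], [0, 0, 0], 35], [[-0.003, 0, 0], [0, 0, 0], 35], [[0, 0, 0], [0, 0, 0], 35], [[0.01, 0, 0], [0, 0, 0], 35], [[0.02, 0, 0], [0, 0, 0], 35]]'

```text
clock: 7.0
eef_pos: [533.1, -202.9, 23.4]
tcp_rot: [3.141, 0.0, 1.503]
contact_force: [0.2, 0.2, 0.2]
opening: 0.349
```

play_rows --moves '[[[0.01, 0, -0.04], [0, 0, 0], 0], [[0.01, 0, -0.04], [0, 0, 0], 0], [[0.02, 0, -0.04], [0, 0, 0], 0], [[0.02, 0, -0.04], [0, 0, 0], 0], [[0.03, 0, -0.04], [0, 0, 0], 0], [[0.02, 0, 0], [0, 0, 0], 0], [[0, 0, 0], [0, 0, 0], 0], [[0, 0, 0], [0, 0, 0], 0]]'

```text
clock: 7.8
eef_pos: [539.8, -92.3, 223.0]
tcp_rot: [-3.141, 0.0, 1.506]
contact_force: [-0.6, 0.2, 0.1]
opening: 0.002
```

```bash
python3 - <<'E'
from rig import *; from geo import *
s=sense();print(s["clock"],s["eef_pos"],s["tcp_rot"],loc(s["eef_pos"]),s["contact_force"],s["opening"])
f=grab_frame("wrist");im=f["pixels"][:,:,::-1].copy()
cv2.imwrite("pics/w3.png",im)
for P in([[-120,y,130] for y in(-150,-90,0,90,180)],[[-120,y,0] for y in(-150,-90,0,90,180)]): print(proj(f,world(CUP,P)).round().tolist())
f=grab_frame("side");cv2.imwrite("pics/s3.png",f["pixels"][130:330,220:420,::-1].repeat(3,0).repeat(3,1))
E
```

```text
7.8 [539.78634471 -92.28837237 223.02269568] [-3.14114786e+00  3.05180683e-04  1.50646181e+00] [-195.888574    -50.81827613] [-0.6408597   0.15920549  0.0645532 ] 0.0017743393721370258
[[400.0, 296.0], [406.0, 241.0], [416.0, 142.0], [428.0, 17.0], [446.0, -149.0]]
[[376.0, 239.0], [379.0, 199.0], [383.0, 131.0], [388.0, 53.0], [395.0, -40.0]]
```

View pics/w3.png

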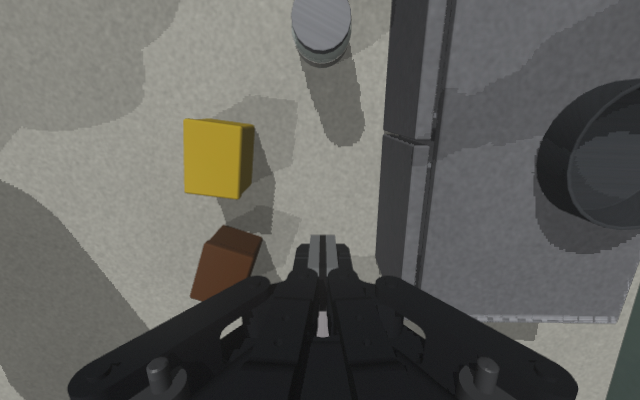

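View pics/s3.png

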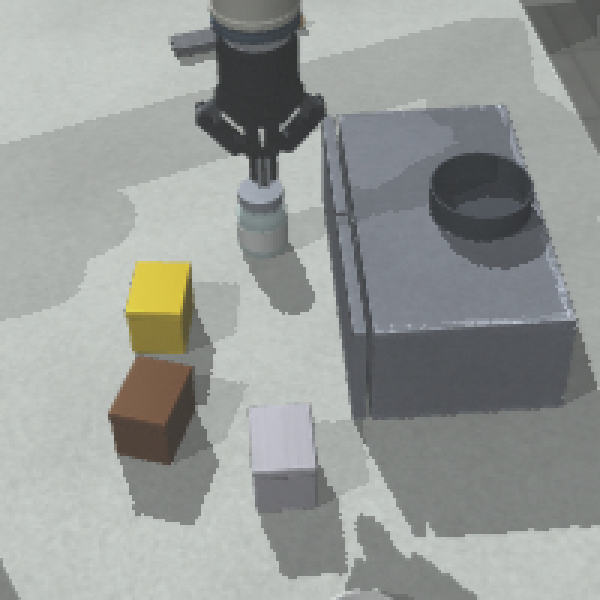

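The tin now stands upright, with lid corners near (249,406)-(316,470) in the crop. The jar and boxes look unmoved and the doors are shut. I'll measure the tin.

```bash
python3 - <<'E'
from rig import *; from geo import *
S=grab_frame("side")
B=[[31,41,65],[31,-41,65],[-31,-41,65],[-31,41,65]]; D=[[31,-41,0],[-31,-41,0]]
px=lambda P:(np.array(P)+.5)/3-.5+[220,130]
q,r=fit([(S,B+D,px([(312,403),(317,470),(252,472),(249,406),(316,508),(256,511)]))],[530,-280,0])
print(q,loc(q),r.round(1).tolist())
E
```

```text
[ 5.28016521e+02 -2.84220077e+02 -8.88552776e-02] [-194.97447449 -243.10834989] [[0.0, -0.6], [0.1, -0.5], [-0.3, 0.0], [0.1, -0.5], [0.7, 0.7], [-0.6, 0.9]]
```

The tin's centre is at y≈-243 mm in the cupboard frame, so it is wholly past the end. I'll turn the tool a quarter turn so the slim side of the fingers faces the door and the knuckles clear the cupboard top, then approach.

play_rows --moves '[[[0, 0, 0], [0, 0, 0.131], 0], [[0, 0, 0], [0, 0, 0.131], 0], [[0, 0, 0], [0, 0, 0.131], 0], [[0, 0, 0], [0, 0, 0.131], 0], [[0, 0, 0], [0, 0, 0.131], 0], [[0, 0, 0], [0, 0, 0.131], 0], [[0, 0, 0], [0, 0, 0.131], 0], [[0, 0, 0], [0, 0, 0.131], 0], [[0, 0, 0], [0, 0, 0.131], 0], [[0, 0, 0], [0, 0, 0.131], 0], [[0, 0, 0], [0, 0, 0.131], 0], [[0, 0, 0], [0, 0, 0.131], 0], [[0, 0, 0], [0, 0, 0], 0], [[0, 0, 0], [0, 0, 0], 0]]'

```text
clock: 9.35
eef_pos: [539.9, -93.5, 222.7]
tcp_rot: [-3.142, 0.001, -0.064]
contact_force: [-0.1, 0.0, 0.6]
opening: -0.0
```

play_rows --moves '[[[0.01, -0.008, 0.03], [0, 0, 0], 0], [[0.01, 0, 0.04], [0, 0, 0], 0], [[0.01, 0, 0.04], [0, 0, 0], 0], [[0.01, 0, 0.02], [0, 0, 0], 0], [[0.008, 0, 0], [0, 0, 0], 0], [[0, 0, 0], [0, 0, 0], 0], [[0, 0, 0], [0, 0, 0], 0], [[0, 0, 0], [0, 0, 0], 0]]'

```text
clock: 10.15
eef_pos: [589.1, -88.4, 94.8]
tcp_rot: [3.141, -0.002, -0.067]
contact_force: [-0.3, 0.1, -0.1]
opening: 0.001
```

play_rows --moves '[[[0.002, 0, 0], [0, 0, 0], 0], [[0.002, 0, 0], [0, 0, 0], 0], [[0.002, 0, 0], [0, 0, 0], 0], [[0.002, 0, 0], [0, 0, 0], 0]]'

```text
clock: 10.55
eef_pos: [596.8, -88.8, 93.5]
tcp_rot: [3.142, -0.0, -0.067]
contact_force: [0.2, -0.3, -0.4]
opening: 0.002
```

```bash
python3 - <<'E'
from rig import *; from geo import *
s=sense();print(s["clock"],s["eef_pos"],s["tcp_rot"],loc(s["eef_pos"]),s["contact_force"])
E
```

```text
10.55 [596.83853637 -88.75786273  93.49488362] [ 3.14154800e+00 -2.81261430e-04 -6.71054313e-02] [-139.19344143  -43.53274163] [ 0.19530755 -0.34788891 -0.42292403]
```

play_rows --moves '[[[0.001, 0, 0], [0, 0, 0], 0], [[0.001, 0, 0], [0, 0, 0], 0], [[0.001, 0, 0], [0, 0, 0], 0], [[0.001, 0, 0], [0, 0, 0], 0]]'

```text
clock: 10.95
eef_pos: [600.6, -89.0, 93.2]
tcp_rot: [3.142, 0.0, -0.067]
contact_force: [0.9, -0.1, -0.1]
opening: -0.001
```

play_rows --moves '[[[0.001, 0, 0], [0, 0, 0], 0], [[0.001, 0, 0], [0, 0, 0], 0], [[0.001, 0, 0], [0, 0, 0], 0]]'

```text
clock: 11.25
eef_pos: [603.7, -89.2, 93.3]
tcp_rot: [3.142, 0.0, -0.067]
contact_force: [-0.6, 0.0, 0.2]
opening: 0.003
```

play_rows --moves '[[[0.001, 0, 0], [0, 0, 0], 0], [[0.001, 0, 0], [0, 0, 0], 0]]'

```text
clock: 11.45
eef_pos: [605.5, -89.3, 93.3]
tcp_rot: [-3.142, 0.0, -0.067]
contact_force: [-1.8, -0.2, 1.1]
opening: -0.001
```

play_rows --moves '[[[0.001, 0, 0], [0, 0, 0], 0], [[0, 0, 0], [0, 0, 0], 0]]'

```text
clock: 11.65
eef_pos: [606.4, -89.3, 93.2]
tcp_rot: [-3.141, 0.0, -0.067]
contact_force: [-2.4, 0.3, 1.4]
opening: -0.003
```

play_rows --moves '[[[0.001, 0, 0], [0, 0, 0], 0], [[0, 0, 0], [0, 0, 0], 0]]'

```text
clock: 11.85
eef_pos: [607.3, -89.3, 93.2]
tcp_rot: [-3.141, 0.001, -0.067]
contact_force: [-2.6, 2.4, 1.2]
opening: 0.0
```

play_rows --moves '[[[0.001, 0, 0], [0, 0, 0], 0], [[0, 0, 0], [0, 0, 0], 0]]'

```text
clock: 12.05
eef_pos: [608.5, -89.3, 93.2]
tcp_rot: [-3.141, 0.0, -0.067]
contact_force: [-3.4, 2.0, 1.2]
opening: 0.001
```

play_rows --moves '[[[0.001, 0, 0], [0, 0, 0], 0], [[0, 0, 0], [0, 0, 0], 0]]'

```text
clock: 12.25
eef_pos: [609.5, -89.5, 93.1]
tcp_rot: [-3.141, 0.0, -0.067]
contact_force: [-3.9, 2.5, 0.0]
opening: -0.003
```

play_rows --moves '[[[0.001, 0, 0], [0, 0, 0], 0], [[0, 0, 0], [0, 0, 0], 0]]'

```text
clock: 12.45
eef_pos: [610.1, -89.5, 93.1]
tcp_rot: [-3.141, 0.001, -0.067]
contact_force: [-4.0, 3.4, 2.7]
opening: 0.001
```

play_rows --moves '[[[-0.02, 0, 0], [0, 0, 0], 0], [[-0.045, 0, 0], [0, 0, 0], 0], [[-0.045, 0, 0], [0, 0, 0], 0], [[-0.03, 0, -0.03], [0, 0, 0], 0], [[0, 0, -0.045], [0, 0, 0], 0], [[0, 0, -0.045], [0, 0, 0], 0], [[-0.03, 0, -0.03], [0, 0, 0], 0], [[-0.03, 0, 0], [0, 0, 0], 0], [[0, 0, 0], [0, 0, 0], 0], [[0, 0, 0], [0, 0, 0], 0], [[0, 0, 0], [0, 0, 0], 0], [[0, 0, 0], [0, 0, 0], 0], [[0, 0, 0], [0, 0, 0], 0], [[0, 0, 0], [0, 0, 0], 0], [[0, 0, 0], [0, 0, 0], 0], [[0, 0, 0], [0, 0, 0], 0], [[0, 0, 0], [0, 0, 0], 0], [[0, 0, 0], [0, 0, 0], 0], [[0, 0, 0], [0, 0, 0], 0], [[0, 0, 0], [0, 0, 0], 0]]'

```text
clock: 14.45
eef_pos: [411.0, -76.2, 243.3]
tcp_rot: [-3.142, -0.0, -0.067]
contact_force: [0.6, 0.0, -0.0]
opening: -0.0
```

play_rows --moves '[[[0, 0, 0], [0, 0, 0], 0], [[0, 0, 0], [0, 0, 0], 0], [[0, 0, 0], [0, 0, 0], 0], [[0, 0, 0], [0, 0, 0], 0], [[0, 0, 0], [0, 0, 0], 0], [[0, 0, 0], [0, 0, 0], 0], [[0, 0, 0], [0, 0, 0], 0], [[0, 0, 0], [0, 0, 0], 0]]'

```text
clock: 15.25
eef_pos: [411.0, -76.2, 243.3]
tcp_rot: [-3.142, -0.0, -0.067]
contact_force: [-0.4, 0.2, -0.3]
opening: -0.0
```

```bash
python3 - <<'E'
from rig import *; from geo import *
s=sense();print(s["clock"],s["eef_pos"],s["contact_force"])
f=grab_frame("side");cv2.imwrite("pics/s4.png",f["pixels"][130:330,220:420,::-1].repeat(3,0).repeat(3,1))
E
```

```text
15.25 [411.03499509 -76.23385513 243.28783643] [-0.4091017   0.22442479 -0.34038428]
```

View pics/s4.png

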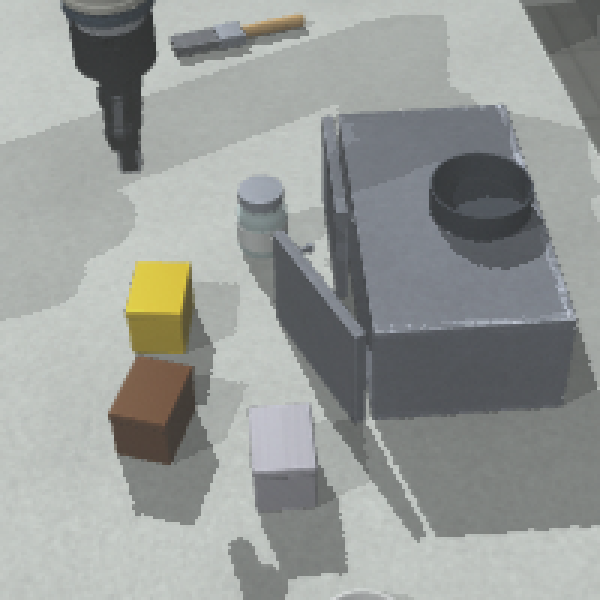

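The right door is ajar, with its free edge at about (277,240). The left door is shut, the tin is past the end at (283,440), the jar and the others haven't moved, and the arm is clear. I'll hand it in.

```bash
python3 -c "
from rig import *
print(sign_off())"
```

```text
the job is handed in; nothing more can be done
None
```

The job is done and handed in at about 15.3 s, well under the 51 s limit.

- **Tin:** I slid the bare-metal tin, which stood in front of the right door, along the bench with two fingertips. Measured before the door press, its centre was about 243 mm from the cupboard's middle (more than 220 mm needed). It stayed upright and wasn't lifted.
- **Door:** I pressed the right door in about 5 mm near its free edge, with about 4 to 5 N reading on the wrist, and pulled back quickly. It sprang ajar.
- **Last checks:** the final side picture shows the right door ajar and the left door shut. The tin, jar, sieve, brush and the yellow and brown boxes are where they should be. Only the rim of the dish shows at the bottom of that picture; the arm never went near it. The arm is clear, with no contact force beyond sensor noise.

No check failed or disagreed. The door angle was judged by eye from the picture, not measured.

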